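Close the herb trough's front board and pin its corner

ROBOT

A 6-joint arm with a two-finger parallel gripper is mounted at the origin on the work surface. World frame = base frame: x ahead of the robot, y to its left, z up, the work surface at z = 0. Lengths are in mm, angles in degrees, forces in N, time in s.
With the tool pointing down it reaches from about 350 to 850 mm from the base axis. Payload 8.1 kg.
Tool frame: the origin (TCP) lies at the very end of the fingers, on their centre line; the grasp point (between the pads) lies 19 mm behind it; z points along the fingers, y is the line along which they close (so a half turn about z gives the same grasp; the last joint's range is limited). The gripper opens to 85 mm and grips with 20 to 120 N. Pads are 22 mm wide; open, the fingers measure 114 mm over their backs; the gripper's body (76 mm by 85 mm) begins 54 mm behind the grasp point. The pads swing forward as they close: fully open they stand 13 mm farther back than shut.
Start: joints at [59.221, 7.471, 85.268, -0, 87.261, -4.893], TCP at [261.932, 539.812, 231.292] pointing down, gripper open.
Joint ranges: [-169.43, 169.43], [-51.17, 129.36], [1.28, 143.12], [-76.62, 256.62], [0, 156.53], [-152.29, 152.29]. Speed limits (degrees/s): [136.94, 136.94, 159.86, 180, 180, 180].

INTERFACE

Orientations are given as [roll, pitch, yaw] about the fixed x, y, z axes, in that order (R = Rz(yaw) Ry(pitch) Rx(roll)).
In Python, from bench import sense, eyes, job, models gives the robot as it stands. The module is installed in compiled form; this text tells all that it offers.
- The arm moves only by the tool apply_moves, never from a script. Its argument "rows" is a list of rows, each a list of 6 numbers: the shift along the tool's x, y, z in mm, then the turn, a rotation vector about the tool's x, y, z in rad. In form: [[dx, dy, dz, rx, ry, rz], ...]. A call has exactly 5 rows; each row shifts and turns the commanded pose from where the row before left it, along the tool's axes as they then stand; what a row does not reach is not made up. A row lasts 1/8 s, in which the tool goes at most 62.5 mm and 10.7 degrees, less where a joint would pass 70% of its speed; a pose out of reach is approached as far as the arm can. A call is refused whole if a number of a shift passes 62.5 or a number of a turn 0.188, either way. A call with a gripper value outside its range is refused whole. "fingers" is the finger opening in mm, from 0 to 85.4, set as the call begins (left out, the last holds). The fingers move at their own pace and stop on an object; "grip_force" is the grip in N (left out, the last holds). Time passes only in rows, so rows that do not move let the fingers close, or fill a call up. It gives the time, the measured TCP pose, the force, the opening and the grip force at its end, in the units of the state.
- sense(): the state, without advancing time (a new reading comes with each control period).
- eyes.snapshot(name): name is "side" or "top" or "wrist"; returns (picture, depth): 420x560x3 uint8, red, green, blue; 420x560 float32, mm along the optical axis (not along the pixel's ray), 0 where there is no reading.
- eyes.get_calibration(name): a dict with "intrinsics" (3x3 intrinsics, pixels), "R" (3x3) and "t" (3): a world point X has camera coordinates R X + t; the wrist camera has in their place "mount" (4x4, takes a point from camera to tool coordinates, whose origin is the TCP and whose axes are the flange's). Camera axes: x right, y down, z forward; pixel columns grow to the right and rows downward; lengths in mm; the calibration is good to about 2 mm. The wrist camera is an equidistant fisheye: a pixel r from the principal point sees the ray r / f radians off the axis. A picture is of the moment at which its call begins: read the wrist's pose just before it. get_calibration takes no time and is no camera call.
- job.hand_in(): hands the job in; it is judged then, once.
Trained networks look in the newest picture that a camera, given by its name, has taken for a name from the list of things; names that differ only in an ending like _2 or _b are one class to them, and where a whole thing is asked for, a point or a joint stands for the part that bears it (a point fixed in the world has none). Each returns a list of dicts, best first, with "confidence" (0 to 1); they miss things now and then, are a little off and sometimes report something else, mostly with a low value. They report only what shows in the picture. A call takes as long as a camera call. They do not tell look-alikes from the thing itself.
- models.boxes_of(name, camera): "xyz" ([x, y, z] in mm, in world coordinates, good to about 4 mm: the middle of the surface that is visible of it).
- models.cut_out(name, camera): "pixels" (420x560 bool, what is visible of it).
- models.place_of(name, camera): "xyz" ([x, y, z] in mm, in world coordinates, good to about 4 mm: a listed point, or the origin of a listed thing).
The state is a dict: "time": time; "joint_pos": joint angles; "qd": joint speeds; "joint_efforts": joint torques, N m; "tool_pos": TCP position; "tcp_rot": TCP orientation; "ft_force": force on the tool from outside, world axes, zero at the start; "wrist_torque": the same for the moment, N m; "finger_gap": finger opening in mm; "grip_force": force on a finger pad.
Only numpy, scipy, OpenCV 4.12 (cv2) and the standard library are available. Lean on these libraries where they do the work, as an engineer would, in place of code of your own. Each camera call takes 0.05 s, during which the arm holds its last target. There are 200 camera calls.

TASK

Swing the open front board of the little wooden herb trough shut until it stops, so that the steel knuckle on its free end lies over the one on the trough's corner. Then take the corner pin, the one with the plain straight round grip, out of the wooden block and lower it through both knuckles until its collar sits flat on top, and let go.

Things in the scene. Friction and masses are not known exactly. Their poses are not given: they have to be found in the camera images.
- trough: Fixed timber trough, 240 mm (y) x 190 mm (x), walls 18 mm thick, 72 mm high. Origin: table level, at its centre; x from open front to back, y along the front, z up. Front board's vertical hinge axis at (-75, 110) mm. Lower knuckle: steel block 46x46x16 mm centred at (-75, -110), z 28 to 44 mm, vertical through hole 22 mm wide, free space below.
- end_board (a joint): Front board's angle, rad: 0 = shut on its stop, holes in line; grows as the free end swings out, away from the trough (to its -x). Starts 0.28 to 0.55. Stays where left; about 1 N at the free end moves it. Board centred on the line from hinge axis to knuckle, 18 mm thick, 10 to 72 mm above the table, 16 to 190 mm from the hinge.
- top_eye (a point): Centre of the hole's mouth in the upper knuckle on the board's free end, 220 mm from the hinge axis: 76 mm above the table, on a steel block 46x46x16 mm (z 60 to 76 mm), vertical through hole 22 mm wide. Shut, it lies right over the lower knuckle. y points to the hinge, z up.
- pin: Steel pin, 0.11-0.22 kg, upright in one of 3 holes 70 mm apart in a fixed wood block 220x60x80 mm, beside a T-handled and a ball-headed stake. Origin: on its axis, underside of its 34 mm collar; z up. Plain round grip 26 mm wide, 12 to 44 mm above the origin. Shank 12 mm wide, 64 mm long, tapered tip. Its x lies along the row (within 10 deg): grip along its y, where fingers have room.
There are look-alikes about, which are no part of the job. What is shaped like the pin but blue or red is not meant.

How it is judged (in metres and radians):
On the way:
1. the front board is swung shut (within 0.06 rad of its stop) while the corner pin is not yet in the knuckles (value of joint end_board below 0.06 rad and horizontal distance between pin and top_eye above 0.04 m), for 0.2 s.
At the end, for the whole second after the job is handed in: The front board is shut (within 0.06 rad) and the corner pin stands at rest in both knuckles: within 10 degrees of upright, within 12 mm of the middle of the upper hole and 15 mm, along and across, of the lower one, its collar no more than 10 mm above the upper knuckle (value of joint end_board below 0.06 rad and horizontal distance between pin and top_eye below 0.012 m and x of pin in the frame of trough between -0.09 and -0.06 m and y of pin in the frame of trough between -0.125 and -0.095 m and z of pin in the frame of top_eye between -0.005 and 0.01 m and angle between pin's own z axis and vertical below 0.18 rad and linear speed of pin below 0.03 m/s); the robot touches nothing.
It also fails if it takes over 70 s, if anything falls off the work surface, if the arm or the gripper's body presses on something with over 40 N, if the wrist force passes 120 N, or if a joint passes its speed limit or range.

## Working session

There is one attempt and no reset: what is moved stays moved. The work goes in short steps, Python scripts to look and compute and a tool call to move; the robot and the scene stay as the last step left them, time stands still between calls to the robot, and variables do not carry over. Pictures are saved under pics/ and viewed, at most 10 in all, crops included, and the job is handed in when it is done.

Besides the shell and the picture viewer there is one more tool, called after "Call:" by a JSON object that holds its "fn" and its "kwargs", one argument or row to a line. apply_moves: Moves the arm, as the interface text tells. Its arguments: {"type":"object","properties":{"rows":{"type":"array"},"fingers":{"type":"number"},"grip_force":{"type":"number"}},"required":["rows"]}

```bash
mkdir -p pics; cat > h.py <<'E'
import numpy as np, cv2
from bench import sense, eyes, job, models
from scipy.spatial.transform import Rotation as Ro
def cal(n):
    c=eyes.get_calibration(n); return np.array(c["intrinsics"]),np.array(c["R"]),np.array(c["t"]).ravel()
def cloud(n,d):
    K,R,t=cal(n); v,u=np.mgrid[:d.shape[0],:d.shape[1]]
    P=np.stack([(u-K[0,2])/K[0,0]*d,(v-K[1,2])/K[1,1]*d,d],-1)
    return (P-t)@R
def px(n,X):
    K,R,t=cal(n); c=R@np.array(X)+t; p=K@c; return (p[:2]/p[2]).round()
E
python3 - <<'E'
from h import *
s=sense(); print({k:np.round(v,3) for k,v in s.items()})
for n in("top","side"):
    im,d=eyes.snapshot(n); cv2.imwrite(f"pics/{n}0.png",im[:,:,::-1]); np.save(n+"0.npy",d)
    for o in("trough","end_board","top_eye","pin"):
        for r in models.place_of(o,n)[:4]: print(n,o,np.round(r["xyz"]) if "xyz" in r else r,round(r["confidence"],2),px(n,r["xyz"]))
E
```

```text
{'time': np.float64(0.0), 'joint_pos': array([ 5.9222e+01,  7.5180e+00,  8.5333e+01, -1.0000e-03,  8.7262e+01,
       -4.8950e+00]), 'qd': array([ 0.046,  0.063, -0.064,  0.063, -0.046, -0.038]), 'joint_efforts': array([ 1.0000e-03, -5.6938e+01, -5.0056e+01, -0.0000e+00,  1.5000e-02,
       -0.0000e+00]), 'tool_pos': array([261.629, 539.301, 230.183]), 'tcp_rot': array([-1.79887e+02, -8.00000e-03,  1.54116e+02]), 'ft_force': array([-0.152, -0.353,  0.099]), 'wrist_torque': array([ 0.022, -0.033,  0.024]), 'grip_force': np.float64(0.0), 'finger_gap': np.float64(85.272)}
top trough [ 662. -180.    4.] 0.68 [375. 163.]Traceback (most recent call last):
  File "<stdin>", line 6, in <module>
ValueError: it knows: pin, top_eye, trough
```

View pics/top0.png

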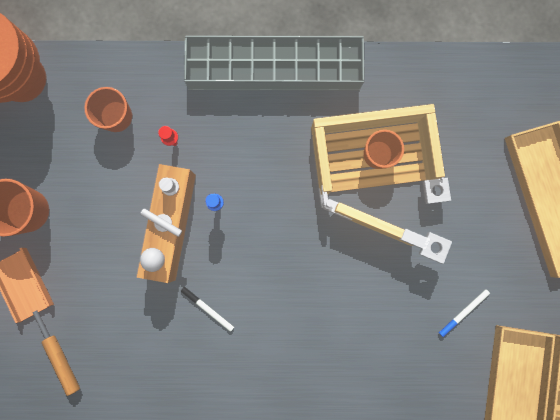

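The top view shows the trough at (378,150), the lower knuckle hole at (437,190), the open board's upper hole at (436,247), and the hinge at (327,203). In the wooden block are three candidates: a round grip at (168,186), a T-handle at (160,223) and a ball at (152,260). The plain round one at (168,186) fits. The blue (213,202) and red (167,135) look-alikes are excluded.

```bash
python3 - <<'E'
from h import *
from itertools import product
ims={}
for n in("top","side"):
    im,d=eyes.snapshot(n); ims[n]=im; cv2.imwrite(f"pics/{n}1.png",im[:,:,::-1]); np.save(n+"1.npy",d)
    for o in("trough","top_eye","pin"):
        for r in models.place_of(o,n)[:4]: print(n,o,np.round(r["xyz"]),round(r["confidence"],2),px(n,r["xyz"]))
    P=cloud(n,d)
    if n=="top":
        for p in[(437,190),(436,247),(327,203),(168,184),(437,180),(446,190),(436,238),(448,250)]:
            print(p,np.round(P[p[1],p[0]]))
crop=cv2.resize(ims["top"][150:300,110:260],(560,560),interpolation=2)
cv2.imwrite("pics/crop1.png",crop[:,:,::-1])
E
```

```text
top trough [ 664. -182.    5.] 0.69 [376. 162.]
top top_eye [ 487. -276.   74.] 0.71 [433. 248.]
top pin [598. 231.  80.] 0.73 [168. 189.]
top pin [705. 232.  61.] 0.52 [171. 136.]
top pin [580. 146.  61.] 0.47 [214. 200.]
(437, 190) [ 607. -309.    1.]
(436, 247) [ 490. -305.   -1.]
(327, 203) [573. -73.  75.]
(168, 184) [603. 222. 126.]
(437, 180) [ 622. -294.   47.]
(446, 190) [ 603. -313.   42.]
(436, 238) [ 507. -280.   77.]
(448, 250) [ 484. -302.   78.]
side trough [ 666. -174.    1.] 0.91 [388. 264.]
side top_eye [ 489. -283.   75.] 0.85 [378. 315.]
side pin [577. 146.  65.] 0.94 [231. 174.]
side pin [598. 226.  84.] 0.88 [217. 149.]
side pin [708. 236.  58.] 0.6 [256. 147.]
```

View pics/crop1.png

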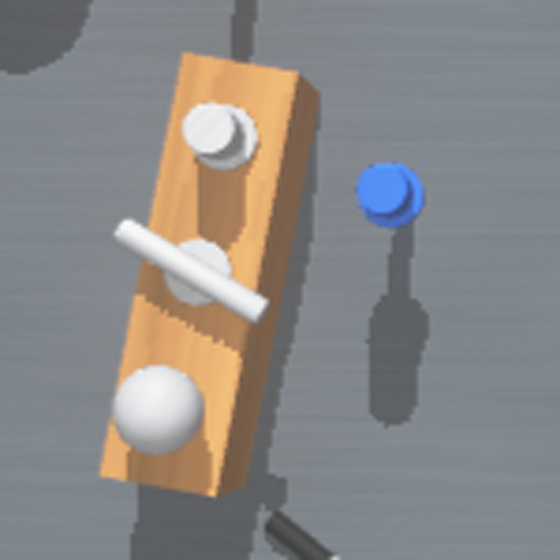

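View pics/side1.png

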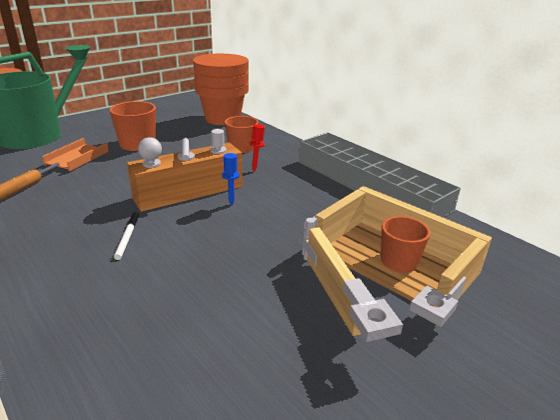

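The crop confirms it: the plain straight cylinder at (210,130) in the crop, top pixel (168,186), is the corner pin. The others are the T-handle, the ball and the loose blue look-alike. The side view agrees: pin (217,140), upper knuckle (377,315), lower knuckle (434,300).

```bash
python3 - <<'E'
from h import *
d=np.load("top1.npy"); P=cloud("top",d).reshape(-1,3)
def rect(c,r,z0,z1,name):
    m=(np.hypot(*(P[:,:2]-c).T)<r)&(P[:,2]>z0)&(P[:,2]<z1); q=P[m]
    print(name,m.sum(),[np.round(x,1) for x in cv2.minAreaRect(q[:,:2].astype(np.float32))],"med",np.round(np.median(q,0),1)); return q
rect((607,-298),34,36,50,"low"); rect((489,-282),36,70,84,"up")
rect((600,225),22,116,135,"pintop"); rect((600,225),30,85,95,"collar")
rect((560,230),140,74,84,"blocktop")
rect((664,-182),75,85,250,"pot>85"); 
q=rect((664,-182),160,66,79,"rim72")
for n in("top",):
    pass
# board edge line: points z 66..78 in between
h=np.array((575,-73)); u=np.array((489,-282)); e=(u-h[:2])/np.linalg.norm(u-h[:2]); 
w=P[(P[:,2]>66)&(P[:,2]<79)]; s=(w[:,:2]-h)@e; l=(w[:,:2]-h)@np.array([-e[1],e[0]])
b=w[(s>30)&(s<180)&(abs(l)<20)]
print("board",cv2.fitLine(b[:,:2].astype(np.float32),2,0,.01,.01).ravel(), cv2.minAreaRect(b[:,:2].astype(np.float32)))
E
```

```text
low 492 [array([ 608.5, -295.5]), array([58.8, 48.2]), np.float64(6.8)] med [ 604.4 -294.8   43.8]
up 578 [array([ 490.7, -276. ]), array([58.2, 46.3]), np.float64(66.6)] med [ 491.6 -276.9   75.8]
pintop 159 [array([602.7, 227.1]), array([24.9, 23.7]), np.float64(86.0)] med [603.2 226.9 124. ]
collar 42 [array([607.1, 223. ]), array([27.6, 41.6]), np.float64(71.5)] med [598.4 217.3  85.9]
blocktop 2626 [array([554.4, 201. ]), array([130.1, 272.7]), np.float64(79.6)] med [548.9 235.4  80.1]
pot>85 0 [array([0., 0.]), array([0., 0.]), np.float64(0.0)] med [nan nan nan]
rim72 3574 [array([ 630.4, -181.5]), array([251.2, 239.1]), np.float64(7.1)] med [ 687.2 -167.5   71.9]
board [ 3.897101e-01  9.209376e-01  5.338271e+02 -1.725648e+02] ((534.8873291015625, -170.03927612304688), (149.72811889648438, 22.10136604309082), 67.5482406616211)
  return _methods._mean(a, axis=axis, dtype=dtype,
  ret = um.true_divide(
```

```bash
cat >> h.py <<'E'
def plan(xyz,yaw,n,rp=(180,0)):
    s=sense(); p=np.array(s["tool_pos"],float); A=Ro.from_euler("xyz",s["tcp_rot"],degrees=True)
    B=Ro.from_euler("xyz",[rp[0],rp[1],yaw],degrees=True)
    w=(A.inv()*B).as_rotvec()/n; st=(np.array(xyz)-p)/n; rows=[]
    for i in range(n):
        rows.append([round(float(v),1) for v in A.inv().apply(st)]+[round(float(v),3) for v in w]); A=A*Ro.from_rotvec(w)
    for i in range(0,n,5): print(rows[i:i+5])
E
python3 -c "
from h import *
plan((462,-215,230),97,15)"
```

```text
[[-34.0, -39.4, 0.1, -0.0, 0.0, 0.066], [-36.5, -37.1, 0.1, -0.0, 0.0, 0.066], [-38.9, -34.6, 0.1, -0.0, 0.0, 0.066], [-41.1, -31.9, 0.1, -0.0, 0.0, 0.066], [-43.1, -29.1, 0.1, -0.0, 0.0, 0.066]]
[[-45.0, -26.2, 0.1, -0.0, 0.0, 0.066], [-46.6, -23.2, 0.1, -0.0, 0.0, 0.066], [-48.1, -20.0, 0.1, -0.0, 0.0, 0.066], [-49.3, -16.8, 0.1, -0.0, 0.0, 0.066], [-50.3, -13.5, 0.1, -0.0, 0.0, 0.066]]
[[-51.1, -10.1, 0.1, -0.0, 0.0, 0.066], [-51.6, -6.7, 0.1, -0.0, 0.0, 0.066], [-52.0, -3.2, 0.1, -0.0, 0.0, 0.066], [-52.1, 0.2, 0.1, -0.0, 0.0, 0.066], [-51.9, 3.7, 0.1, -0.0, 0.0, 0.066]]
```

Call:
{"fn": "apply_moves", "kwargs": {
  "rows": [
    [-34,-39,0,0,0,0.066],
    [-36,-37,0,0,0,0.066],
    [-39,-35,0,0,0,0.066],
    [-41,-32,0,0,0,0.066],
    [-43,-29,0,0,0,0.066]
  ],
  "fingers": 0
}}

```text
time: 1.12
tool_pos: [328.6, 287.3, 231.5]
tcp_rot: [180.0, 0.0, 135.1]
ft_force: [0.8, 0.3, 0.6]
finger_gap: 0.1
grip_force: 0.0
```

Call:
{"fn": "apply_moves", "kwargs": {
  "rows": [
    [-45,-26,0,0,0,0.066],
    [-47,-23,0,0,0,0.066],
    [-48,-20,0,0,0,0.066],
    [-49,-17,0,0,0,0.066],
    [-50,-14,0,0,0,0.066]
  ]
}}

```text
time: 1.75
tool_pos: [395.8, 35.9, 231.7]
tcp_rot: [179.9, 0.0, 116.2]
ft_force: [0.9, 0.9, 0.0]
finger_gap: 0.2
grip_force: 0.0
```

Call:
{"fn": "apply_moves", "kwargs": {
  "rows": [
    [-51,-10,0,0,0,0.066],
    [-52,-7,0,0,0,0.066],
    [-52,-3,0,0,0,0.066],
    [-52,0,0,0,0,0.066],
    [-52,4,0,0,0,0.066]
  ]
}}

```text
time: 2.38
tool_pos: [464.2, -215.9, 231.6]
tcp_rot: [180.0, 0.0, 97.2]
ft_force: [-0.1, 0.7, 0.5]
finger_gap: 0.1
grip_force: 0.0
```

```bash
python3 -c "
from h import *
s=sense(); print(s['tool_pos'],s['tcp_rot'],s['finger_gap'],s['time'])
plan((462,-218,45),97,5)"
```

```text
[ 464.15693667 -215.90274894  231.58668386] [1.79956235e+02 2.29806915e-02 9.72491939e+01] 0.12226224653410626 2.375
[[-0.3, -0.5, 37.3, 0.0, 0.0, 0.001], [-0.4, -0.5, 37.3, 0.0, 0.0, 0.001], [-0.4, -0.5, 37.3, 0.0, 0.0, 0.001], [-0.4, -0.5, 37.3, 0.0, 0.0, 0.001], [-0.4, -0.5, 37.3, 0.0, 0.0, 0.001]]
```

Call:
{"fn": "apply_moves", "kwargs": {
  "rows": [
    [0,0,37,0,0,0],
    [0,0,37,0,0,0],
    [0,0,37,0,0,0],
    [0,0,37,0,0,0],
    [0,0,37,0,0,0]
  ]
}}

```text
time: 3.0
tool_pos: [463.9, -214.1, 45.4]
tcp_rot: [180.0, 0.0, 97.4]
ft_force: [-0.1, -0.7, -0.4]
finger_gap: -0.0
grip_force: 0.0
```

Call:
{"fn": "apply_moves", "kwargs": {
  "rows": [
    [-4,14,0,0,0,0],
    [-4,14,0,0,0,0],
    [-4,14,0,0,0,0],
    [-4,14,0,0,0,0],
    [-4,14,0,0,0,0]
  ]
}}

```text
time: 3.62
tool_pos: [536.2, -225.0, 46.3]
tcp_rot: [-180.0, 0.0, 97.4]
ft_force: [-0.6, -0.4, -0.2]
finger_gap: 0.1
grip_force: 0.4
```

Call:
{"fn": "apply_moves", "kwargs": {
  "rows": [
    [-3,6,0,0,0,0],
    [-3,6,0,0,0,0],
    [-3,5,0,0,0,0],
    [-3,4,0,0,0,0],
    [-3,4,0,0,0,0]
  ]
}}

```text
time: 4.25
tool_pos: [562.7, -236.7, 46.3]
tcp_rot: [-180.0, -0.0, 97.4]
ft_force: [-1.0, -0.0, 0.1]
finger_gap: -0.3
grip_force: 0.3
```

```bash
cat > look.py <<'E'
from h import *
im,d=eyes.snapshot("top"); cv2.imwrite("pics/t_now.png",im[:,:,::-1]); np.save("tn.npy",d)
P=cloud("top",d).reshape(-1,3)
for r in models.place_of("top_eye","top")[:2]: print(np.round(r["xyz"],1),r["confidence"])
h=np.array((576,-80)); yt=np.array([-.122,.993]); xt=np.array([.993,.122])
q=P[(P[:,2]>66)&(P[:,2]<79)]; s=-(q[:,:2]-h)@yt; l=(q[:,:2]-h)@xt
b=q[(s>30)&(s<185)&(l>-110)&(l<12)]; v=cv2.fitLine(b[:,:2].astype(np.float32),2,0,.01,.01).ravel(); print("board angle rel est shut",len(b),np.arctan2(v[0],v[1])+.122,v[2:])
q=sense(); print(q['tool_pos'],q['ft_force'])
E
python3 look.py
```

```text
[ 667.  -177.4    4.4] 0.2
board angle rel est shut 596 3.217656 [ 580.18524 -170.43536]
[ 563.01471891 -236.88665174   46.43185075] [-0.45815788 -0.76931263  0.14178793]
```

Call:
{"fn": "apply_moves", "kwargs": {
  "rows": [
    [-1,3,0,0,0,0],
    [0,3,0,0,0,0],
    [0,2,0,0,0,0],
    [0,2,0,0,0,0],
    [0,0,0,0,0,0]
  ]
}}

```text
time: 4.97
tool_pos: [571.4, -236.4, 46.2]
tcp_rot: [-179.8, -0.0, 97.4]
ft_force: [-7.6, -0.9, 5.9]
finger_gap: 0.1
grip_force: 4.1
```

Call:
{"fn": "apply_moves", "kwargs": {
  "rows": [
    [0,1,0,0,0,0],
    [0,1,0,0,0,0],
    [0,0,0,0,0,0],
    [0,0,0,0,0,0],
    [0,0,0,0,0,0]
  ]
}}

```text
time: 5.6
tool_pos: [571.5, -236.4, 46.2]
tcp_rot: [-179.6, -0.1, 97.4]
ft_force: [-18.3, -1.3, 10.7]
finger_gap: 0.1
grip_force: 9.1
```

Call:
{"fn": "apply_moves", "kwargs": {
  "rows": [
    [0,-3,0,0,0,0],
    [0,-10,0,0,0,0],
    [0,-20,0,0,0,0],
    [0,-20,-20,0,0,0],
    [0,-20,-40,0,0,0]
  ]
}}

```text
time: 6.22
tool_pos: [499.8, -244.4, 104.7]
tcp_rot: [-179.8, -0.2, 97.4]
ft_force: [1.3, -0.9, 1.0]
finger_gap: 0.1
grip_force: 0.0
```

Call:
{"fn": "apply_moves", "kwargs": {
  "rows": [
    [0,0,-50,0,0,0],
    [0,0,-50,0,0,0],
    [0,0,-40,0,0,0],
    [0,0,0,0,0,0],
    [0,0,0,0,0,0]
  ]
}}

```text
time: 6.85
tool_pos: [501.9, -245.2, 245.6]
tcp_rot: [-180.0, -0.0, 97.4]
ft_force: [-0.0, 0.9, -0.9]
finger_gap: 0.0
grip_force: 0.0
```

```bash
python3 look.py; python3 - <<'E'
from h import *
d=np.load("top1.npy"); P=cloud("top",d).reshape(-1,3)
# row direction from block top, within 150 mm, near block
m=(abs(P[:,2]-80)<2)&(P[:,0]>440)&(P[:,0]<660)&(P[:,1]>180)&(P[:,1]<300); print(cv2.minAreaRect(P[m][:,:2].astype(np.float32)))
plan((603,226,230),168,15)
E
```

```text
board angle rel est shut 793 3.1352594 [ 588.30695 -190.05316]
[ 501.32065231 -244.82058886  244.29905383] [-0.65415185  0.37999986 -0.91424939]
((539.40380859375, 238.6674041748047), (60.746543884277344, 210.3370361328125), 79.9373550415039)
[[30.3, 10.8, 1.0, -0.0, -0.0, -0.082], [29.3, 13.2, 1.0, -0.0, -0.0, -0.082], [28.1, 15.6, 1.0, -0.0, -0.0, -0.082], [26.7, 17.8, 1.0, -0.0, -0.0, -0.082], [25.2, 20.0, 1.0, -0.0, -0.0, -0.082]]
[[23.4, 21.9, 1.0, -0.0, -0.0, -0.082], [21.6, 23.8, 1.0, -0.0, -0.0, -0.082], [19.5, 25.5, 1.0, -0.0, -0.0, -0.082], [17.4, 27.0, 1.0, -0.0, -0.0, -0.082], [15.1, 28.3, 1.0, -0.0, -0.0, -0.082]]
[[12.7, 29.5, 1.0, -0.0, -0.0, -0.082], [10.3, 30.4, 1.0, -0.0, -0.0, -0.082], [7.7, 31.2, 1.0, -0.0, -0.0, -0.082], [5.1, 31.7, 1.0, -0.0, -0.0, -0.082], [2.5, 32.0, 1.0, -0.0, -0.0, -0.082]]
```

Call:
{"fn": "apply_moves", "kwargs": {
  "rows": [
    [30,11,0,0,0,-0.084],
    [29,13,0,0,0,-0.084],
    [28,16,0,0,0,-0.084],
    [27,18,0,0,0,-0.084],
    [25,20,0,0,0,-0.084]
  ],
  "fingers": 70
}}

```text
time: 7.58
tool_pos: [535.6, -87.3, 244.4]
tcp_rot: [-179.9, -0.1, 121.6]
ft_force: [0.3, -0.1, 0.4]
finger_gap: 70.0
grip_force: 0.0
```

Call:
{"fn": "apply_moves", "kwargs": {
  "rows": [
    [23,22,0,0,0,-0.084],
    [22,24,0,0,0,-0.084],
    [20,25,0,0,0,-0.084],
    [17,27,0,0,0,-0.084],
    [15,28,0,0,0,-0.084]
  ]
}}

```text
time: 8.2
tool_pos: [567.0, 69.4, 244.3]
tcp_rot: [-179.9, -0.1, 145.7]
ft_force: [0.3, -0.2, 0.0]
finger_gap: 70.2
grip_force: 0.0
```

Call:
{"fn": "apply_moves", "kwargs": {
  "rows": [
    [13,29,0,0,0,-0.084],
    [10,30,0,0,0,-0.084],
    [8,31,0,0,0,-0.084],
    [5,32,0,0,0,-0.084],
    [3,32,0,0,0,-0.084]
  ]
}}

```text
time: 8.82
tool_pos: [596.5, 226.4, 244.1]
tcp_rot: [-179.9, -0.2, 169.7]
ft_force: [0.7, -0.0, 1.3]
finger_gap: 70.1
grip_force: 0.0
```

```bash
python3 - <<'E'
from h import *
s=sense(); print(np.round(s['tool_pos'],1),s['tcp_rot'],s['joint_pos'])
im,d=eyes.snapshot("wrist"); cv2.imwrite("pics/w1.png",im[:,:,::-1])
M=np.array(eyes.get_calibration("wrist")["mount"]); print(M.round(2))
for o in("pin",):
    for r in models.place_of(o,"wrist")[:3]: print(np.round(r["xyz"],1),r["confidence"])
for n in("top","side"):
    im,d=eyes.snapshot(n); np.save(n+"2.npy",d); cv2.imwrite(f"pics/{n}2.png",im[:,:,::-1])
    for r in models.place_of("top_eye",n)[:2]: print(n,np.round(r["xyz"],1),r["confidence"])
    P=cloud(n,d); m=(np.hypot(P[...,0]-603,P[...,1]+298)<60)&(abs(P[...,2]-76)<4)
    c=P[m]; h=np.array((603,-298))
    a=c[:,:2]@np.array([-.122,.993]); b=c[:,:2]@np.array([.993,.122])
    print(n,"along yt pct",np.percentile(a,[1,5,50,95,99]).round(1),"xt",np.percentile(b,[1,5,50,95,99]).round(1))
E
```

```text
[596.5 226.4 244.1] [-1.79918742e+02 -1.62534007e-01  1.69747104e+02] [ 1.61840826e+01  1.32394019e+01  7.74771871e+01 -3.98399500e-04
  8.94651251e+01 -6.35631322e+01]
[[   0.     -0.96   -0.28   69.61]
 [   1.      0.      0.      2.48]
 [  -0.     -0.28    0.96 -142.91]
 [   0.      0.      0.      1.  ]]
[775.4 240.9  18.2] 0.91
[477.  147.9  19.4] 0.82
[605.3 226.7  79.4] 0.71
top [ 597.4 -294.6   75.4] 0.9
top along yt pct [-389.8 -387.6 -359.5 -317.  -311.8] xt [539.4 541.8 564.6 607.3 618.8]
side [ 605.6 -293.6   75.7] 0.77
side along yt pct [-390.2 -388.5 -358.  -316.3 -311.4] xt [537.1 538.4 559.2 582.6 606. ]
```

View pics/w1.png

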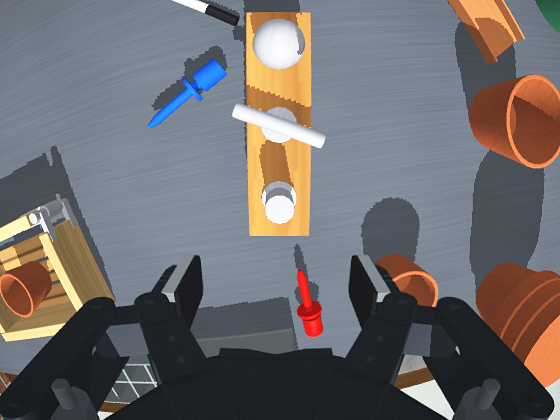

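The wrist view shows the pin with its plain grip at (279,205), between the fingers' line and the T-handle at (279,125). The blue and red look-alikes now lie on the table.

Call:
{"fn": "apply_moves", "kwargs": {
  "rows": [
    [-4,1,25,0,0,0],
    [-3,1,35,0,0,0],
    [0,0,40,0,0,0],
    [0,0,30,0,0,0],
    [0,0,17,0,0,0]
  ]
}}

```text
time: 9.75
tool_pos: [603.3, 224.8, 97.1]
tcp_rot: [-179.9, -0.1, 169.5]
ft_force: [-0.6, 0.0, 0.1]
finger_gap: 70.0
grip_force: 0.0
```

Call:
{"fn": "apply_moves", "kwargs": {
  "rows": [
    [0,0,0,0,0,0],
    [0,0,0,0,0,0],
    [0,0,0,0,0,0],
    [0,0,0,0,0,0],
    [0,0,0,0,0,0]
  ],
  "fingers": 0,
  "grip_force": 50
}}

```text
time: 10.38
tool_pos: [605.8, 226.7, 101.6]
tcp_rot: [179.9, 0.2, 169.6]
ft_force: [-0.6, -1.3, 5.8]
finger_gap: 24.2
grip_force: 49.2
```

Call:
{"fn": "apply_moves", "kwargs": {
  "rows": [
    [0,0,-5,0,0,0],
    [0,0,-20,0,0,0],
    [0,0,-35,0,0,0],
    [0,0,-40,0,0,0],
    [0,0,-20,0,0,0]
  ]
}}

```text
time: 11.0
tool_pos: [605.6, 226.7, 223.5]
tcp_rot: [179.9, 0.2, 169.6]
ft_force: [0.9, 0.3, -1.8]
finger_gap: 24.2
grip_force: 49.3
```

```bash
python3 - <<'E'
from h import *
s=sense(); print(np.round(s['tool_pos'],1),s['tcp_rot'],s['ft_force'],s['finger_gap'])
im,d=eyes.snapshot("wrist"); cv2.imwrite("pics/w2.png",im[:,:,::-1])
for r in models.place_of("pin","wrist")[:4]: print(np.round(r["xyz"],1),r["confidence"])
im,d=eyes.snapshot("side"); cv2.imwrite("pics/s3.png",cv2.resize(im[60:260,100:400],None,fx=2,fy=2)[:,:,::-1])
for r in models.place_of("pin","side")[:4]: print(np.round(r["xyz"],1),r["confidence"])
plan((560,-240,230),110,15)
E
```

```text
[605.6 226.7 223.5] [179.87912191   0.24275857 169.58546103] [ 0.90455071  0.31982062 -1.78339807] 24.164291960783572
[478.6 148.3  17.8] 0.61
[606.5 230.4 201. ] 0.56
[775.6 241.   19.3] 0.48
[776.  236.8  13. ] 0.86
[476.1 149.7  14.8] 0.71
[601.7 224.2 204.9] 0.55
[[-2.7, -31.1, -0.8, -0.0, -0.0, 0.069], [-4.9, -30.8, -0.8, -0.0, -0.0, 0.069], [-7.0, -30.4, -0.8, -0.0, -0.0, 0.069], [-9.1, -29.9, -0.8, -0.0, -0.0, 0.069], [-11.1, -29.2, -0.8, -0.0, -0.0, 0.069]]
[[-13.1, -28.3, -0.8, -0.0, -0.0, 0.069], [-15.1, -27.3, -0.8, -0.0, -0.0, 0.069], [-16.9, -26.2, -0.8, -0.0, -0.0, 0.069], [-18.7, -25.0, -0.8, -0.0, -0.0, 0.069], [-20.4, -23.6, -0.8, -0.0, -0.0, 0.069]]
[[-22.0, -22.2, -0.8, -0.0, -0.0, 0.069], [-23.5, -20.6, -0.8, -0.0, -0.0, 0.069], [-24.8, -18.9, -0.8, -0.0, -0.0, 0.069], [-26.1, -17.2, -0.8, -0.0, -0.0, 0.069], [-27.2, -15.3, -0.8, -0.0, -0.0, 0.069]]
```

View pics/s3.png

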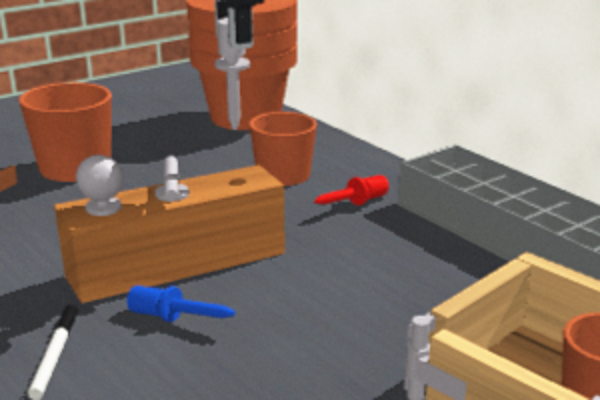

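The pin is held upright at (233,65) in the crop, out of its hole at (238,182). The red and blue look-alikes lie at rest on the table, out of the way.

Call:
{"fn": "apply_moves", "kwargs": {
  "rows": [
    [-3,-31,0,0,0,0.069],
    [-5,-31,0,0,0,0.069],
    [-7,-30,0,0,0,0.069],
    [-9,-30,0,0,0,0.069],
    [-11,-29,0,0,0,0.069]
  ]
}}

```text
time: 11.82
tool_pos: [588.6, 70.2, 216.3]
tcp_rot: [-179.9, -0.2, 149.7]
ft_force: [0.6, 0.8, -0.6]
finger_gap: 24.3
grip_force: 49.4
```

Call:
{"fn": "apply_moves", "kwargs": {
  "rows": [
    [-13,-28,0,0,0,0.069],
    [-15,-27,0,0,0,0.069],
    [-17,-26,0,0,0,0.069],
    [-19,-25,0,0,0,0.069],
    [-20,-24,0,0,0,0.069]
  ]
}}

```text
time: 12.45
tool_pos: [574.4, -84.2, 216.4]
tcp_rot: [-179.9, -0.2, 129.9]
ft_force: [0.3, 0.4, -1.7]
finger_gap: 24.5
grip_force: 49.5
```

Call:
{"fn": "apply_moves", "kwargs": {
  "rows": [
    [-22,-22,0,0,0,0.069],
    [-24,-21,0,0,0,0.069],
    [-25,-19,0,0,0,0.069],
    [-26,-17,0,0,0,0.069],
    [-27,-15,0,0,0,0.069]
  ]
}}

```text
time: 13.08
tool_pos: [560.9, -239.7, 216.3]
tcp_rot: [-179.8, -0.2, 110.2]
ft_force: [0.8, -0.3, -2.2]
finger_gap: 24.4
grip_force: 49.5
```

```bash
cat > hole.py <<'E'
from h import *
s=sense(); print(np.round(s['tool_pos'],1),s['tcp_rot'])
yt=np.array([-.122,.993]); xt=np.array([.993,.122])
for n in("top","side"):
  P=cloud(n,np.load(n+"2.npy")); a=P[...,:2]@yt; b=P[...,:2]@xt
  m=(abs(P[...,2]-76)<4)&(a<-346)&(a>-400)&(abs(b-565)<40)
  print(n,m.sum(),np.percentile(a[m],[0,2,98,100]).round(1),np.percentile(b[m],[0,2,98,100]).round(1))
im,d=eyes.snapshot("wrist"); cv2.imwrite("pics/w3.png",im[:,:,::-1])
for o in("top_eye","pin"):
    for r in models.place_of(o,"wrist")[:2]: print(o,np.round(r["xyz"],1),r["confidence"])
E
python3 hole.py
```

```text
[ 560.9 -239.7  216.3] [-179.82948647   -0.19040002  110.15014253]
top 495 [-391.5 -389.6 -346.9 -346.1] [538.8 539.6 600.9 604.6]
side 740 [-390.9 -390.2 -347.  -346.3] [536.2 537.4 585.3 603.1]
pin [ 562.2 -233.1  193.9] 0.86
```

View pics/w3.png

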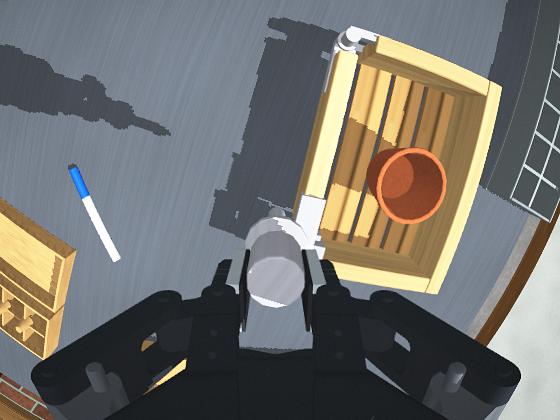

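The wrist view shows the pin's round head at (277,265) in the fingers, with the shut board running along (330,140) to (310,225). The knuckle is hidden behind the grip, so I'll go above it and check with the fixed cameras.

Call:
{"fn": "apply_moves", "kwargs": {
  "rows": [
    [-20,5,0,0,0,0],
    [-25,7,10,0,0,0],
    [-15,4,15,0,0,0],
    [-10,3,16,0,0,0],
    [0,0,0,0,0,0]
  ]
}}

```text
time: 13.85
tool_pos: [603.2, -297.2, 174.9]
tcp_rot: [-179.8, -0.2, 110.3]
ft_force: [-0.0, 0.4, -2.0]
finger_gap: 24.3
grip_force: 49.5
```

```bash
python3 - <<'E'
from h import *
s=sense(); print(np.round(s['tool_pos'],1),s['tcp_rot'],s['finger_gap'])
c=np.array(s['tool_pos'][:2])
for n in("side","top"):
    im,d=eyes.snapshot(n); 
    if n=="side": cv2.imwrite("pics/s4.png",cv2.resize(im[200:360,300:500],None,fx=4,fy=4,interpolation=2)[:,:,::-1])
    P=cloud(n,d); K,R,t=cal(n); cam=-R.T@t; print(n,"cam",cam.round())
    for z0,z1,r in((96,104,6),(104,112,6),(112,120,6),(120,128,6),(128,136,6)):
        m=(np.hypot(P[...,0]-c[0],P[...,1]-c[1])<30)&(P[...,2]>z0)&(P[...,2]<z1)
        if m.sum()>4:
            q=np.median(P[m],0); v=(q-cam)[:2]; v/=np.linalg.norm(v)
            print(z0,m.sum(),q.round(1),"axis~",(q[:2]+5*v).round(1))
    for o in("top_eye","pin"):
        for r in models.place_of(o,n)[:3]: print(n,o,np.round(r["xyz"],1),round(r["confidence"],2),px(n,r["xyz"]))
E
```

```text
[ 603.2 -297.2  174.9] [-179.81108095   -0.24566687  110.31727608] 24.30705930360917
side cam [ 123. -506.  469.]
96 42 [ 597.5 -296.   100.7] axis~ [ 602.1 -293.9]
104 48 [ 597.1 -296.7  108.3] axis~ [ 601.7 -294.7]
112 51 [ 597.4 -296.1  116.3] axis~ [ 601.9 -294. ]
120 51 [ 597.2 -296.6  123.7] axis~ [ 601.8 -294.6]
128 54 [ 597.1 -296.7  132. ] axis~ [ 601.7 -294.6]
side top_eye [ 602.5 -297.1   74. ] 0.91 [441. 284.]
side pin [ 599.4 -292.8  159.6] 0.81 [451. 230.]
side pin [474.  152.8  16.8] 0.64 [185. 211.]
side pin [774.  236.9  12.7] 0.62 [277. 157.]
top cam [ 493.   34. 1054.]
104 8 [ 603.8 -290.   108. ] axis~ [ 605.4 -294.8]
112 11 [ 600.6 -291.2  115. ] axis~ [ 602.2 -296. ]
120 6 [ 603.2 -289.9  121.7] axis~ [ 604.8 -294.6]
top top_eye [ 602.6 -295.5   73.2] 0.88 [442. 188.]
top pin [ 596.6 -291.   158. ] 0.91 [456. 186.]
top pin [474.8 150.1  17.9] 0.83 [213. 254.]
top pin [776.1 239.8  14.8] 0.73 [172. 107.]
```

View pics/s4.png

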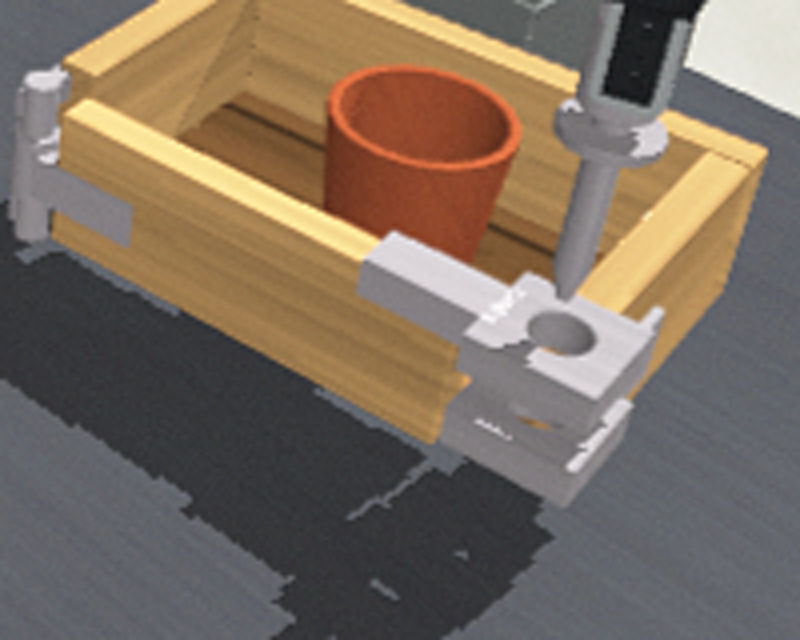

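The side crop shows the pin tip at (567,297), just above and behind the hole at (562,333), as expected from its height. The board is shut with the knuckles stacked. I'll correct by 2 mm and lower the pin.

Call:
{"fn": "apply_moves", "kwargs": {
  "rows": [
    [-2,0,0,0,0,0],
    [0,0,8,0,0,0],
    [0,0,8,0,0,0],
    [0,0,5,0,0,0],
    [0,0,3,0,0,0]
  ]
}}

```text
time: 14.78
tool_pos: [604.7, -300.1, 153.4]
tcp_rot: [-180.0, -0.0, 110.3]
ft_force: [-1.0, -0.5, -1.9]
finger_gap: 24.2
grip_force: 49.5
```

Call:
{"fn": "apply_moves", "kwargs": {
  "rows": [
    [0,0,6,0,0,0],
    [0,0,6,0,0,0],
    [0,0,6,0,0,0],
    [0,0,5,0,0,0],
    [0,0,0,0,0,0]
  ]
}}

```text
time: 15.4
tool_pos: [604.7, -300.0, 130.5]
tcp_rot: [-180.0, -0.1, 110.3]
ft_force: [0.4, 0.2, -1.6]
finger_gap: 24.6
grip_force: 49.5
```

Call:
{"fn": "apply_moves", "kwargs": {
  "rows": [
    [0,0,4,0,0,0],
    [0,0,4,0,0,0],
    [0,0,4,0,0,0],
    [0,0,4,0,0,0],
    [0,0,4,0,0,0]
  ]
}}

```text
time: 16.02
tool_pos: [605.1, -300.2, 111.0]
tcp_rot: [-180.0, -0.0, 110.3]
ft_force: [0.2, 0.2, -1.7]
finger_gap: 24.4
grip_force: 49.5
```

Call:
{"fn": "apply_moves", "kwargs": {
  "rows": [
    [0,0,4,0,0,0],
    [0,0,4,0,0,0],
    [0,0,3,0,0,0],
    [0,0,1,0,0,0],
    [0,0,0,0,0,0]
  ]
}}

```text
time: 16.65
tool_pos: [605.1, -300.3, 99.3]
tcp_rot: [-180.0, -0.0, 110.3]
ft_force: [-0.1, 0.1, -1.6]
finger_gap: 24.2
grip_force: 49.5
```

Call:
{"fn": "apply_moves", "kwargs": {
  "rows": [
    [0,0,1,0,0,0],
    [0,0,1,0,0,0],
    [0,0,0,0,0,0],
    [0,0,0,0,0,0],
    [0,0,0,0,0,0]
  ]
}}

```text
time: 17.27
tool_pos: [605.2, -300.3, 97.6]
tcp_rot: [180.0, 0.0, 110.3]
ft_force: [-0.6, 0.5, 1.8]
finger_gap: 24.3
grip_force: 49.8
```

Call:
{"fn": "apply_moves", "kwargs": {
  "rows": [
    [0,0,0,0,0,0],
    [0,0,0,0,0,0],
    [0,0,0,0,0,0],
    [0,0,0,0,0,0],
    [0,0,0,0,0,0]
  ],
  "fingers": 60
}}

```text
time: 17.9
tool_pos: [605.1, -300.3, 97.3]
tcp_rot: [-180.0, 0.0, 110.3]
ft_force: [-0.3, 0.2, -0.2]
finger_gap: 60.0
grip_force: 0.0
```

Call:
{"fn": "apply_moves", "kwargs": {
  "rows": [
    [0,0,-10,0,0,0],
    [0,0,-30,0,0,0],
    [0,0,-40,0,0,0],
    [0,0,-40,0,0,0],
    [0,0,-20,0,0,0]
  ]
}}

```text
time: 18.52
tool_pos: [606.2, -300.9, 241.4]
tcp_rot: [179.8, 0.2, 110.3]
ft_force: [-0.5, 0.0, 0.6]
finger_gap: 59.9
grip_force: 0.0
```

```bash
python3 - <<'E'
from h import *
im,d=eyes.snapshot("side"); cv2.imwrite("pics/s5.png",cv2.resize(im[200:360,300:500],None,fx=4,fy=4,interpolation=2)[:,:,::-1])
for o in("top_eye","pin"):
    for r in models.place_of(o,"side")[:2]: print(o,np.round(r["xyz"],1),round(r["confidence"],2))
s=sense(); print(s['tool_pos'],s['ft_force'],s['finger_gap'],s['time'])
E
```

```text
top_eye [ 604.7 -298.5   75.5] 0.66
pin [476.4 152.6  19.2] 0.91
pin [ 599.7 -300.6   83.1] 0.58
[ 605.57313696 -300.53858351  238.19095648] [-0.38621275  0.41841953 -0.461304  ] 59.763452917746804 18.675
```

View pics/s5.png

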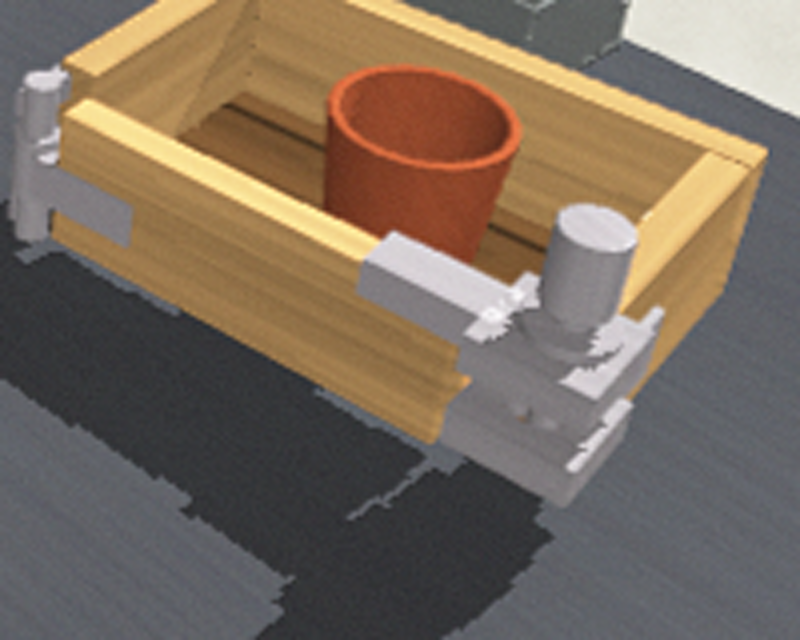

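The pin stands upright with its collar flat on the upper knuckle at (565,340). The shank shows in the gap between the knuckles at (535,412), and the gripper is clear.

```bash
python3 -c "
from bench import job
print(job.hand_in())"
```

```text
the job is handed in; nothing more can be done
None
```

The front board is shut on its stop, the corner pin stands through both knuckles with its collar flat on top, and the job is handed in at about 19 s; the hand-in returned no verdict, and the blue and red look-alikes fell over early in the run but stayed on the table.

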